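# Sort rod couplers by trying them on the stand's rod

### The arm

A 7-joint arm with a two-finger parallel gripper is mounted at the origin on the work surface. World frame = base frame: x ahead of the robot, y to its left, z up, the work surface at z = 0. Lengths are in m, angles in rad, forces in N, time in s.
With the tool pointing down it reaches from about 0.4 to 0.875 m from the base axis. Payload 6.5 kg.
Tool frame: the origin (TCP) lies where the fingers leave the gripper's body, on its centre line; the fingertips stand 64 mm ahead of it and the grasp point (between the pads) lies 45 mm ahead of it; z points along the fingers, y is the line along which they close (so a half turn about z gives the same grasp; the last joint's range is limited). The gripper opens to 88 mm and grips with 3 to 60 N. Pads are 18 mm wide; open, the fingers measure 123 mm over their backs; the gripper's body (75 mm by 187 mm) begins 45 mm behind the grasp point.
Start: joints at [-0.066, 0.536, -0.004, 1.538, 0.003, 1.067, -0.071], TCP at [0.65, 0, 0.303] pointing down, gripper open.
Joint ranges: [-2.7, 2.7], [-0.37, 2.16], [-1.27, 1.26], [0.24, 2.4], [-1.31, 4.45], [0.19, 1.91], [-2.76, 2.76]. Speed limits (rad/s): [2.39, 2.39, 3.14, 3.14, 3.14, 3.14, 3.14].

### API

Orientations are given as a unit quaternion [x, y, z, w].
In Python, from workcell import * gives the robot as it stands.
- The arm moves only by the tool carry_out, never from a script. Its argument "targets" is a list of rows, each a list of 7 numbers: the turn, a rotation vector about the tool's x, y, z in units of 10 degrees (1.0 is 10 degrees), then the shift along the tool's x, y, z in units of 30 mm (1.0 is 30 mm), then the closure, from -1 (fully open) to 1 (shut). In form: [[rx, ry, rz, dx, dy, dz, fingers], ...]. A call has 1 to 20 rows; each row shifts and turns the commanded pose from where the row before left it, along the tool's axes as they then stand; what a row does not reach is not made up. A row lasts 1/8 s, in which the tool goes at most 62.5 mm and 10.7 degrees, less where a joint would pass 70% of its speed; a pose out of reach is approached as far as the arm can. A call is refused whole if a number of a shift passes 1 or a number of a turn 1, either way. A call with a gripper value outside its range is refused whole. The fingers move at their own pace and stop on an object; "squeeze" is the grip in N (left out, the last holds). Time passes only in rows, so rows that do not move let the fingers close. It gives the time, the measured TCP pose, the force, the opening and the grip force at its end, in the units of the state.
- get_obs(): the state, without advancing time (a new reading comes with each control period).
- snapshot(name): name is "scene" or "side" or "wrist"; returns (picture, depth): 420x560x3 uint8, red, green, blue; 420x560 float32, m along the optical axis (not along the pixel's ray), 0 where there is no reading.
- calibration(name): a dict with "K" (3x3 intrinsics, pixels), "rvec" (rotation vector, rad) and "tvec" (3), from world to camera coordinates, as OpenCV has them. Camera axes: x right, y down, z forward; pixel columns grow to the right and rows downward; lengths in m; the calibration is good to about 2 mm. A picture is of the moment at which its call begins: read the wrist's pose just before it. calibration takes no time and is no camera call; for the wrist camera it gives the pose at the moment of the call.
- close_job(): hands the job in; it is judged then, once.
Trained networks look in the newest picture that a camera, given by its name, has taken for a name from the list of things; names that differ only in an ending like _2 or _b are one class to them, and where a whole thing is asked for, a point or a joint stands for the part that bears it (a point fixed in the world has none). Each returns a list of dicts, best first, with "p" (0 to 1); they miss things now and then, are a little off and sometimes report something else, mostly with a low value. They report only what shows in the picture. A call takes as long as a camera call.
- find_in(camera, name): "point" ([row, column] in pixels, amid what is visible of it).
- trace(camera, name): "region" (420x560 bool, what is visible of it) and "point" ([row, column] in pixels, amid what is visible of it).
- place_of(camera, name): "point" ([row, column] in pixels: a listed point, or the origin of a listed thing).
The state is a dict: "clock": time; "joints": joint angles; "dq": joint speeds; "joint_torque": joint torques, N m; "position": TCP position; "tcp_rot": TCP orientation; "ft_force": force on the tool from outside, world axes, zero at the start; "ft_torque": the same for the moment, N m; "grip_width": finger opening in m; "gripper_force": force on a finger pad.
Only numpy, scipy, OpenCV 4.12 (cv2) and the standard library are available. Lean on these libraries where they do the work, as an engineer would, in place of code of your own. Each camera call takes 0.05 s, during which the arm holds its last target. There are 200 camera calls.

### The job

Two rod couplers that look alike lie in the slotted rack; either may be bored right through or have a web half-way down its bore. Try each of them on the free end of the retort stand's horizontal rod: slide it on until the rod's end comes to its far face or it stops dead half-way, and do not force it, so that the stand is not shoved along. Set a coupler that goes right over the rod down in the shallow rectangular tray and one that stops half-way in the round tub, finishing with the first before trying the second, and leave the bottle, the jar and the flask where they are.

Things in the scene. Friction and masses are not known exactly. Their poses are not given: they have to be found in the camera images.
- coupler_1_center (a point): Rod coupler: plain aluminium square bar, 30 x 30 x 50 mm long, about 0.1 kg, round 14 mm bore along its length, open at both ends. Bored right through, or closed half-way by a 3 mm web (a rod then enters 23 mm and stops): cannot be told by its looks. Two flush grub screws on top. Point: the block's centre; x along the bore, z up as it starts. It starts in a rack channel.
- coupler_2_center (a point): The other rod coupler, alike in size, mass and looks, in the other of the two channels; axes as for the first.
- rod_tip (a point): Centre of the end face of the stand's horizontal steel rod, 130 mm above the bench, pointing towards the robot. Rod 12 mm in diameter, its end chamfered to 9 mm over the last 2 mm. x runs along the rod from this free end towards the stand, z up. 170 mm of rod are free before the boss head (wing screw up to 42 mm above the rod's axis).
- stand: Retort stand, loose, 2.8 kg: grey base plate 200 x 130 mm, 17 mm high, upright 12 mm rod 414 mm high, boss head holding the horizontal rod. A push of some 20 to 30 N along the rod shoves it. Origin under the plate's middle; the horizontal rod lies above its centre line (x), tip 115 mm to -x, 15 mm beyond the plate; the upright is at x +70, y +22 mm.
- rack: Wooden rack, fixed, 62 x 129 mm, three channels along x at y +39, 0, -39 mm, parted by 6 mm walls 34 mm high, 44 mm long. Couplers lie in those at +39 and 0, bore along x, from 6 to 36 mm above the bench, with 1.5 mm play, so only their end faces can be gripped. A lip at each end, 4 mm thick, top 9 mm above the bench, lies just outside them. Origin: centre of the underside.
- tray: Shallow rectangular white tray, fixed, 150 (x) x 130 (y) mm outside, 30 mm high, walls and floor about 4 mm: for couplers that go right over the rod. Origin: centre of the underside.
- tub: Round black tub, fixed, 128 mm across the rim, 50 mm high, wall about 4 mm, floor about 5 mm, narrowing slightly downwards: for couplers that stop half-way. Origin: centre of the underside.
- dropper_bottle: Brown dropper bottle, 44 mm across, 118 mm high, bystander. Origin: centre of the underside.
- flask: Glass volumetric flask, 86 mm across, long neck, 228 mm high, bystander. Origin: centre of the underside.
- jar: White reagent jar, 72 mm across, 130 mm high, bystander. Origin: centre of the underside.

How it is judged:
On the way, in this order (a step that is already met when the one before it is completed fails the run):
1. one coupler is slid onto the rod as far as it goes: right over (the rod's end within 6 mm of its far face) if it is bored through, to its web (within 4 mm) if not (((x of coupler_1_center in the frame of rod_tip between 0.019 and 0.12 m and y of coupler_1_center in the frame of rod_tip between -0.006 and 0.006 m and z of coupler_1_center in the frame of rod_tip between -0.006 and 0.006 m and angle between the x axis of coupler_1_center and the x axis of rod_tip, either way round below 0.15 rad) or (x of coupler_2_center in the frame of rod_tip above -0.006 m and y of coupler_2_center in the frame of rod_tip between -0.006 and 0.006 m and z of coupler_2_center in the frame of rod_tip between -0.006 and 0.006 m and angle between the x axis of coupler_2_center and the x axis of rod_tip, either way round below 0.15 rad))), for 0.1 s.
2. with that coupler set down in its proper place, the other one is slid onto the rod as far as it goes (((x of coupler_1_center in the frame of rod_tip between 0.019 and 0.12 m and y of coupler_1_center in the frame of rod_tip between -0.006 and 0.006 m and z of coupler_1_center in the frame of rod_tip between -0.006 and 0.006 m and angle between the x axis of coupler_1_center and the x axis of rod_tip, either way round below 0.15 rad and horizontal distance between coupler_2_center and tub below 0.055 m and height (world z) of coupler_2_center below 0.045 m) or (x of coupler_2_center in the frame of rod_tip above -0.006 m and y of coupler_2_center in the frame of rod_tip between -0.006 and 0.006 m and z of coupler_2_center in the frame of rod_tip between -0.006 and 0.006 m and angle between the x axis of coupler_2_center and the x axis of rod_tip, either way round below 0.15 rad and x of coupler_1_center in the frame of tray between -0.065 and 0.065 m and y of coupler_1_center in the frame of tray between -0.055 and 0.055 m and height (world z) of coupler_1_center below 0.035 m))), for 0.1 s.
At the end, for the whole second after the job is handed in: The coupler that goes right over the rod lies at rest in the rectangular tray (centre inside its walls, below 35 mm), the one that stops half-way lies at rest in the round tub (centre within 55 mm of its axis, below 45 mm), and the stand stands upright within 10 mm of where it stood (x of coupler_1_center in the frame of tray between -0.065 and 0.065 m and y of coupler_1_center in the frame of tray between -0.055 and 0.055 m and height (world z) of coupler_1_center below 0.035 m and horizontal distance between coupler_2_center and tub below 0.055 m and height (world z) of coupler_2_center below 0.045 m and linear speed of each of coupler_1, coupler_2 below 0.02 m/s and angle between stand's own z axis and vertical below 0.05 rad); the robot touches nothing.
It fails at once if the stand is shoved more than 10 mm (distance of stand from where it was at the start of the episode above 0.01 m).
It fails at once if the dropper bottle is moved more than 20 mm (distance of dropper_bottle from where it was at the start of the episode above 0.02 m).
It fails at once if the flask is moved more than 20 mm (distance of flask from where it was at the start of the episode above 0.02 m).
It fails at once if the jar is moved more than 20 mm (distance of jar from where it was at the start of the episode above 0.02 m).
It fails at once if a coupler is dropped from a height or thrown (faster than 1.5 m/s) (linear speed of any of coupler_1, coupler_2 above 1.5 m/s).
It also fails if it takes over 72 s, if anything falls off the work surface, if the arm or the gripper's body presses on something with over 40 N, if the wrist force passes 120 N, or if a joint passes its speed limit or range.

## Working session

There is one attempt and no reset: what is moved stays moved. The work goes in short steps, Python scripts to look and compute and a tool call to move; the robot and the scene stay as the last step left them, time stands still between calls to the robot, and variables do not carry over. Pictures are saved under pics/ and viewed, at most 10 in all, crops included, and the job is handed in when it is done.

Besides the shell and the picture viewer there is one more tool, called after "Emit:" as name(argument=value, ...) on one line, values as JSON. carry_out: Moves the arm, as the interface text tells. Its arguments: {"type":"object","properties":{"targets":{"type":"array","items":{"type":"array","items":{"type":"number"}}},"squeeze":{"type":"number"}},"required":["targets"]}

```bash
mkdir -p pics; cat > h.py <<'E'
from workcell import *
import numpy as np, cv2
from scipy.spatial.transform import Rotation as R
def cal(c):
    k=calibration(c); return np.array(k["K"]),cv2.Rodrigues(np.array(k["rvec"],float))[0],np.array(k["tvec"],float).ravel()
def w(c,px,depth=None,z=None):
    K,r,t=cal(c) if isinstance(c,str) else c
    ray=np.linalg.inv(K)@np.array([px[1],px[0],1.])
    if z is None: return r.T@(ray*depth-t)
    o=-r.T@t; d=r.T@ray; return o+d*(z-o[2])/d[2]
def proj(c,p):
    K,r,t=cal(c) if isinstance(c,str) else c
    q=K@(r@np.asarray(p,float)+t); return q[1]/q[2],q[0]/q[2]
E
python3 - <<'E'
from h import *
ims=[]
for c in ["scene","side","wrist"]:
    im,d=snapshot(c); ims.append(im); cv2.imwrite(f"pics/{c}0.png",im[...,::-1]); np.save(f"{c}0.npy",d)
    K,r,t=cal(c); print(c,"cam at",(-r.T@t).round(3),"fwd",r[2].round(2), K[0,0].round())
    for n,z in [("coupler_1_center",.021),("rod_tip",.13),("stand",0),("rack",0),("tray",0),("tub",0),("dropper_bottle",0),("flask",0),("jar",0)]:
        for f in place_of(c,n)[:2]:
            if f["p"]>.3: print(n,round(f["p"],2),np.round(f["point"]),w(c,f["point"],z=z).round(3))
print(get_obs()["clock"])
cv2.imwrite("pics/a.png",cv2.resize(np.vstack([np.hstack(ims[:2])]),(1120,420))[...,::-1])
E
```

```text
scene cam at [1.06  0.516 0.98 ] fwd [-0.42 -0.4  -0.81] 429.0
coupler_1_center 0.62 [266. 366.] [0.548 0.342 0.021]
coupler_1_center 0.39 [255. 353.] [0.544 0.3   0.021]
rod_tip 0.66 [167. 269.] [0.537 0.009 0.13 ]
stand 0.68 [227. 248.] [0.652 0.034 0.   ]
rack 0.84 [258. 349.] [0.547 0.294 0.   ]
tray 0.75 [143. 230.] [ 0.468 -0.227  0.   ]
tray 0.37 [254. 352.] [0.533 0.293 0.   ]
tub 0.62 [153. 177.] [ 0.607 -0.319  0.   ]
dropper_bottle 0.84 [312. 301.] [0.741 0.296 0.   ]
flask 0.84 [200. 162.] [ 0.751 -0.212  0.   ]
jar 0.89 [334. 380.] [0.659 0.464 0.   ]
side cam at [0.466 0.836 0.964] fwd [ 0.11 -0.66 -0.74] 453.0
coupler_1_center 0.85 [330. 278.] [0.544 0.342 0.021]
rod_tip 0.96 [200. 311.] [0.52  0.024 0.13 ]
stand 0.71 [228. 264.] [0.641 0.031 0.   ]
rack 0.59 [322. 280.] [0.546 0.31  0.   ]
rack 0.36 [230. 265.] [0.637 0.037 0.   ]
tray 0.82 [174. 336.] [ 0.467 -0.23   0.   ]
tray 0.51 [332. 276.] [0.551 0.337 0.   ]
tub 0.78 [155. 299.] [ 0.593 -0.297  0.   ]
dropper_bottle 0.67 [302. 200.] [0.746 0.295 0.   ]
flask 0.77 [168. 248.] [ 0.74  -0.201  0.   ]
flask 0.43 [330. 280.] [0.542 0.33  0.   ]
jar 0.58 [382. 217.] [0.653 0.478 0.   ]
wrist cam at [0.65  0.081 0.384] fwd [ 0.   -0.31 -0.95] 370.0
rod_tip 0.62 [170. 107.] [0.528 0.023 0.13 ]
stand 0.66 [129. 276.] [0.644 0.038 0.   ]
tub 0.74 [400. 242.] [ 0.598 -0.314  0.   ]
flask 0.8 [330. 362.] [ 0.749 -0.205  0.   ]
1.5
```

View pics/scene0.png

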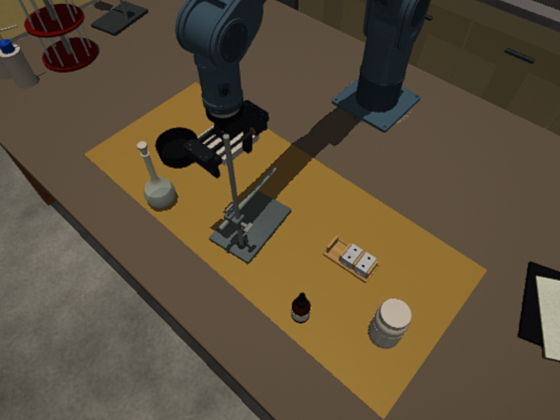

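View pics/side0.png

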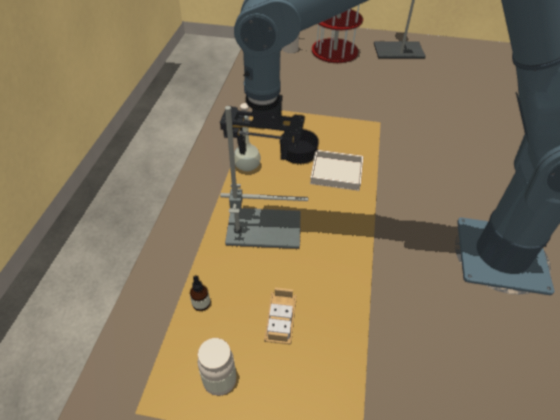

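The scene view shows the rod pointing at the robot (tip near row 167, col 269) and the couplers in the rack (255,353 and 266,366). The side view shows the tray at (170,337), the tub at (146,299), and the empty rack channel on the tray side. Next I'll get the tool axes and the rod and stand direction.

```bash
python3 - <<'E'
from h import *
o=get_obs(); T=R.from_quat(o["tcp_rot"]).as_matrix(); print(T.round(2),o["position"],o["ft_force"],o["grip_width"])
K,r,t=cal("wrist"); print("cam in tool",(T.T@(-r.T@t-o["position"])).round(3),(T.T@r.T).round(2))
for c in ["scene","side"]:
    d=np.load(c+"0.npy"); k=cal(c)
    v,u=np.mgrid[:420,:560]; P=np.stack([(u-k[0][0,2])/k[0][0,0],(v-k[0][1,2])/k[0][1,1],np.ones_like(u)],-1)*d[...,None]
    P=(P-k[2])@k[1]
    def fit(m,n):
        q=P[m&(d>0)]; print(c,n,len(q)); 
        if len(q)>5: print("  lo",np.percentile(q,2,0).round(3),"hi",np.percentile(q,98,0).round(3),"rect",cv2.minAreaRect(q[:,:2].astype(np.float32)))
    b=lambda x0,x1,y0,y1,z0,z1:(P[...,0]>x0)&(P[...,0]<x1)&(P[...,1]>y0)&(P[...,1]<y1)&(P[...,2]>z0)&(P[...,2]<z1)
    fit(b(.5,.8,-.1,.15,.010,.026),"base"); fit(b(.48,.65,-.03,.07,.115,.15),"rod")
    m=b(.48,.66,-.03,.07,.115,.15)&(d>0); q=P[m]
    if len(q)>5: print("  rodline",np.polyfit(q[:,0],q[:,1],1), "at min x",q[:,0].min())
    fit(b(.45,.65,.2,.4,.030,.042),"coupler tops"); fit(b(.35,.56,-.32,-.12,.02,.036),"tray"); fit(b(.5,.7,-.4,-.2,.04,.056),"tub")
E
```

```text
[[-0.  1. -0.]
 [ 1.  0. -0.]
 [-0. -0. -1.]] [ 6.49976316e-01 -1.87721022e-05  3.02693292e-01] [-0.49360426  0.66543449  0.333071  ] 0.08818626775270964
cam in tool [ 0.081 -0.    -0.081] [[ 0.   -0.95 -0.31]
 [ 1.    0.    0.  ]
 [-0.   -0.31  0.95]]
scene base 2477
  lo [ 0.549 -0.013  0.012] hi [0.744 0.109 0.021] rect ((0.6449100375175476, 0.038455214351415634), (0.20236584544181824, 0.13236932456493378), 8.017491340637207)
scene rod 194
  lo [0.535 0.021 0.129] hi [0.647 0.043 0.138] rect ((0.5904097557067871, 0.03162578120827675), (0.12055531144142151, 0.012983723543584347), 8.513557434082031)
  rodline [ 0.13875845 -0.04906029] at min x 0.530632031962696
scene coupler tops 650
  lo [0.524 0.241 0.03 ] hi [0.574 0.36  0.039] rect ((0.5493183732032776, 0.2997600734233856), (0.052728332579135895, 0.12342514842748642), 3.6559956073760986)
scene tray 139
  lo [ 0.402 -0.316  0.02 ] hi [ 0.545 -0.166  0.033] rect ((0.4711003601551056, -0.2417069375514984), (0.14910119771957397, 0.15413865447044373), 0.17610085010528564)
scene tub 273
  lo [ 0.541 -0.372  0.04 ] hi [ 0.664 -0.249  0
[... 376 characters left out ...]
54358, 0.03159099817276001), (0.12351769208908081, 0.013302317820489407), 7.277869701385498)
  rodline [ 0.1342616  -0.04563042] at min x 0.5268465835594044
side coupler tops 778
  lo [0.521 0.24  0.031] hi [0.569 0.36  0.04 ] rect ((0.546119749546051, 0.2997327446937561), (0.04992121085524559, 0.1262243241071701), 4.012927532196045)
side tray 414
  lo [ 0.391 -0.3    0.02 ] hi [ 0.551 -0.165  0.034] rect ((0.47410663962364197, -0.23764503002166748), (0.16758014261722565, 0.14770221710205078), 0.0006474144174717367)
side tub 185
  lo [ 0.537 -0.373  0.04 ] hi [ 0.656 -0.246  0.054] rect ((0.5949792861938477, -0.3045172095298767), (0.12574918568134308, 0.11883635073900223), 29.29667854309082)
```

Emit:
carry_out(targets=[[0,0,0,0,-1,0,-1],[0,0,0,0,-1,0,-1],[0,0,0,0,-1,0,-1],[0,0,0,0.5,-0.47,0,-1],[0,0,0,1,0,0,-1],[0,0,0,1,0,0,-1],[0,0,0,1,0,0,-1],[0,0,0,1,0,0,-1],[0,0,0,1,0,0,-1],[0,0,0,1,0,0,-1],[0,0,0,1,0,0,-1],[0,0,0,1,0,0,-1],[0,0,0,1,0,0.67,-1],[0,0,0,1,0,1,-1],[0,0,-0.4,0.17,0,1,-1],[0,0,0,0,0,0,-1],[0,0,0,0,0,0,-1]], squeeze=25)

```text
clock: 3.62
position: [0.5465, 0.3204, 0.2237]
tcp_rot: [0.683, 0.731, 0.001, 0.0]
ft_force: [0.3, -0.3, -0.2]
grip_width: 0.0882
gripper_force: 0.0
```

```bash
cat >> h.py <<'E'
def cloud(c,d):
    k=cal(c); v,u=np.mgrid[:420,:560]
    P=np.stack([(u-k[0][0,2])/k[0][0,0],(v-k[0][1,2])/k[0][1,1],np.ones_like(u)],-1)*d[...,None]
    P=(P-k[2])@k[1]; P[d<=0]=9; return P
def box(P,x0,x1,y0,y1,z0,z1): return P[(P[...,0]>x0)&(P[...,0]<x1)&(P[...,1]>y0)&(P[...,1]<y1)&(P[...,2]>z0)&(P[...,2]<z1)]
def st():
    o=get_obs(); E=R.from_quat(o["tcp_rot"]).as_matrix()
    print("t",round(o["clock"],2),"pos",np.round(o["position"],4),"toolx",E[:,0].round(3),"z",E[:,2].round(3),"F",np.round(o["ft_force"],1),"w",round(o["grip_width"],4),"gf",round(o["gripper_force"],1),"q",np.round(o["joints"],2)); return o,E
E
python3 - <<'E'
from h import *
o,E=st()
im,d=snapshot("wrist"); cv2.imwrite("pics/w1.png",im[...,::-1]); P=cloud("wrist",d)
for f in place_of("wrist","coupler_1_center")[:3]: print(f["p"],f["point"],w("wrist",f["point"],z=.021).round(4))
for f in trace("wrist","coupler_1_center")[:3]:
    q=P[f["region"]]; q=q[(q[:,2]>.032)&(q[:,2]<.042)]; print(f["p"],len(q),np.median(q[:,2]) if len(q) else 0,cv2.minAreaRect(q[:,:2].astype(np.float32)) if len(q) else 0)
E
```

```text
t 3.62 pos [0.5465 0.3204 0.2237] toolx [-0.068  0.998  0.001] z [ 0.001  0.001 -1.   ] F [ 0.3 -0.3 -0.2] w 0.0882 gf 0.0 q [-0.52  0.6  -0.11  1.64  0.08  0.9  -0.6 ]
0.91 [169.7, 281.5] [0.5463 0.3374 0.021 ]
0.61 2648 0.03536585192941363 ((0.5445778965950012, 0.3393325209617615), (0.04998255893588066, 0.031288031488657), 3.913123369216919)
0.45 1762 0.03331119302323872 ((0.5464534163475037, 0.29901379346847534), (0.047220610082149506, 0.12381403148174286), 4.163378715515137)
```

View pics/w1.png

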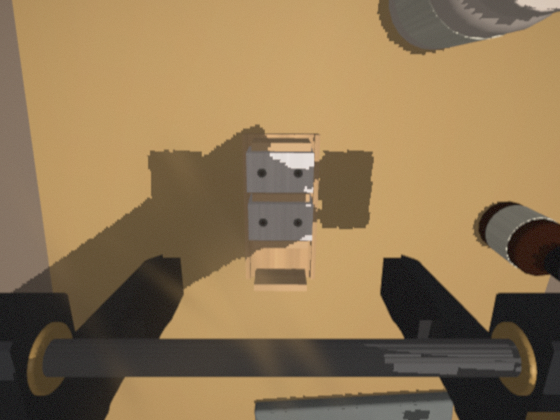

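The wrist view shows both couplers, at (171,280) and (222,280), with the empty channel below them. I'll grip the outer one by its end faces.

Emit:
carry_out(targets=[[0,0,0,0.63,0,1,-1],[0,0,0,0,0,1,-1],[0,0,0,0,0,1,-1],[0,0,0,0,0,1,-1],[0,0,0,0,0,0.6,-1],[0,0,0,0,0,0.29,-1],[0,0,0,0,0,0,-1],[0,0,0,0,0,0,1],[0,0,0,0,0,0,1],[0,0,0,0,0,0,1],[0,0,0,0,0,0,1],[0,0,0,0,0,0,1]], squeeze=25)

```text
clock: 5.28
position: [0.5446, 0.339, 0.0761]
tcp_rot: [0.682, 0.731, 0.0, 0.0]
ft_force: [-0.3, -1.1, 2.6]
grip_width: 0.0495
gripper_force: 25.0
```

Emit:
carry_out(targets=[[0,0,0,0,0,-0.5,1],[0,0,0,0,0,-1,1],[0,0,0,0,0,-0.5,1],[0,0,0,-1,-0.6,0,1],[0,0,0,-1,-0.6,0,1],[0,0,0,-1,-0.6,0,1],[0,0,0,-1,-0.6,0,1],[0,0,0,-1,-0.6,0,1],[0,0,0,-1,-0.6,0,1],[0,0,-0.38,0,0,0.5,1],[0,0,0,0,0,1,1],[0,0,0,0,0,0.4,1],[0,0,0,0,0,0.2,1],[0,0,0,0,0,0.07,1],[0,0,0,0,0,0,1]])

```text
clock: 7.15
position: [0.4497, 0.152, 0.0712]
tcp_rot: [0.657, 0.754, 0.0, 0.0]
ft_force: [-0.3, 0.0, -1.2]
grip_width: 0.0496
gripper_force: 25.0
```

Emit:
carry_out(targets=[[0,0,0,0,0,0.04,1],[0,0,0,0,0,0,-1],[0,0,0,0,0,0,-1],[0,0,0,0,0,0,-1],[0,0,0,0,0,-1,-1],[0,0,-1,0,0,-1,-1],[0,0,-1,0,0,0,-1],[0,0,-1,0,0,0,-1],[0,0,-1,0,0,0,-1],[0,0,-1,0,0,0,-1],[0,0,-1,0,0,0,-1],[0,0,-1,0,0,0,-1],[0,0,-1,0,0,0,-1],[0,0,-1,0,0,0,-1],[0,0,0,0,0,0,-1],[0,0,0,0,0,0,-1]])

```text
clock: 9.15
position: [0.4494, 0.1517, 0.1296]
tcp_rot: [-0.066, 0.998, -0.0, -0.0]
ft_force: [0.7, -0.4, 0.0]
grip_width: 0.0884
gripper_force: 0.0
```

```bash
python3 - <<'E'
from h import *
o,E=st()
im,d=snapshot("wrist"); cv2.imwrite("pics/w2.png",im[...,::-1]); P=cloud("wrist",d)
q=box(P,.4,.5,.1,.2,.024,.036); print(len(q),np.median(q[:,2]) if len(q) else 0,cv2.minAreaRect(q[:,:2].astype(np.float32)))
q=box(P,.48,.66,-.03,.09,.115,.15); print("rod",len(q)); 
if len(q)>20: print(np.polyfit(q[:,0],q[:,1],1),q.min(0),np.percentile(q[:,2],98))
E
```

```text
t 9.15 pos [0.4494 0.1517 0.1296] toolx [-0.991 -0.132  0.   ] z [-0. -0. -1.] F [ 0.7 -0.4  0. ] w 0.0884 gf 0.0 q [ 0.01  0.59 -0.54  2.08  0.53  0.6   0.81]
4985 0.029058120797186147 ((0.44940486550331116, 0.1515955626964569), (0.05073515325784683, 0.030122514814138412), 7.540692329406738)
rod 0
```

View pics/w2.png

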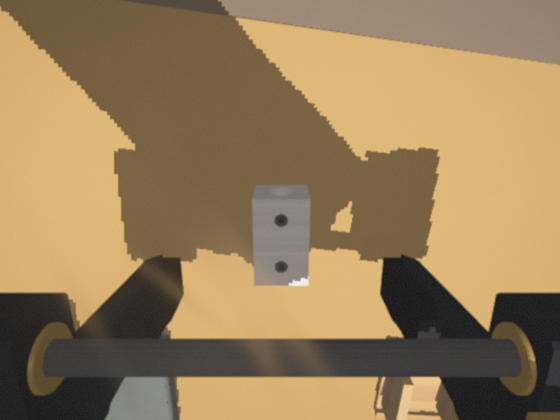

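The view shows the coupler centred and square between the fingers at (235,281). I'll grip its sides and go in front of the rod tip.

Emit:
carry_out(targets=[[0,0,0,0,0,1,-1],[0,0,0,0,0,0.7,-1],[0,0,0,0,0,0.29,-1],[0,0,0,0,0,0,-1],[0,0,0,0,0,0,1],[0,0,0,0,0,0,1],[0,0,0,0,0,0,1],[0,0,0,0,0,0,1],[0,0,0,0,0,0,1],[0,0,0,0,0,0,1],[0,0,0,0,0,-0.83,1],[0,0,0,0,0,-1,1],[0,0,0,0,-0.6,-1,1],[0,0,0,0,-1,-1,1],[0,0,0,0,-1,0,1],[0,0,0,-0.23,-1,0,1],[0,0,0,0,-1,0,1],[0,0,0,0,0,0,1],[0,0,0,0,0,0,1],[0,0,0,0,0,0,1]], squeeze=25)

```text
clock: 11.7
position: [0.4748, 0.0173, 0.1849]
tcp_rot: [-0.069, 0.998, 0.0, 0.0]
ft_force: [0.3, 0.3, -0.5]
grip_width: 0.0297
gripper_force: 25.0
```

```bash
cat > rod.py <<'E'
from h import *
def look(tag):
    o,E=st(); res=[]
    for c in ["wrist","scene","side"]:
        im,d=snapshot(c); cv2.imwrite(f"pics/{tag}_{c}.png",im[...,::-1]); P=cloud(c,d)
        q=box(P,.535,.64,-.02,.08,.118,.15)
        if len(q)>30:
            a=np.polyfit(q[:,0],q[:,1],1); m=np.median(q,0); print(c,"rod n",len(q),"slope",a[0].round(3),"y at x=.53",np.polyval(a,.53).round(4),"z top",np.percentile(q[:,2],[50,90,97]).round(4),"zslope",np.polyfit(q[:,0],q[:,2],1)[0].round(3))
        p=o["position"]; k=box(P,p[0]-.04,p[0]+.04,p[1]-.03,p[1]+.03,p[2]-.045,p[2]-.033)
        if len(k)>30: print("  coupler top",len(k),np.median(k[:,2]).round(4),np.round(cv2.minAreaRect(k[:,:2].astype(np.float32))[0],4),np.round(cv2.minAreaRect(k[:,:2].astype(np.float32))[1:][0],4),cv2.minAreaRect(k[:,:2].astype(np.float32))[2])
        for f in place_of(c,"rod_tip")[:1]: print("  tip",round(f["p"],2),np.round(f["point"],1),w(c,f["point"],z=.13).round(4))
        for f in place_of(c,"coupler_1_center")[:2]: print("  cpl",round(f["p"],2),np.round(f["point"],1),w(c,f["point"],z=o["position"][2]-.055).round(4))
E
python3 -c "
from rod import *
look('r1')"
```

```text
t 11.7 pos [0.4748 0.0173 0.1849] toolx [-0.99  -0.138 -0.   ] z [-0.  0. -1.] F [ 0.3  0.3 -0.5] w 0.0297 gf 25.0 q [ 0.36  0.5  -0.61  2.05  0.43  0.71  1.19]
wrist rod n 269 slope -0.073 y at x=.53 0.0235 z top [0.1339 0.1351 0.1354] zslope -0.304
  coupler top 9367 0.144 [0.4687 0.0161] [0.0487 0.0483] 55.573707580566406
  tip 0.84 [387.7 272.6] [0.527  0.0203 0.13  ]
scene rod n 175 slope 0.133 y at x=.53 0.0247 z top [0.1347 0.1369 0.1376] zslope 0.001
  coupler top 157 0.145 [0.4842 0.0193] [0.0393 0.0575] 3.6765193939208984
  tip 0.66 [168.6 271.2] [0.5381 0.0173 0.13  ]
  cpl 0.7 [156.9 287.3] [0.4799 0.0216 0.1299]
  cpl 0.64 [153.5 175.7] [ 0.6691 -0.209   0.1299]
side rod n 187 slope 0.142 y at x=.53 0.0252 z top [0.1346 0.1378 0.1385] zslope 0.008
  tip 0.76 [201.8 308.7] [0.5238 0.033  0.13  ]
```

View pics/r1_wrist.png

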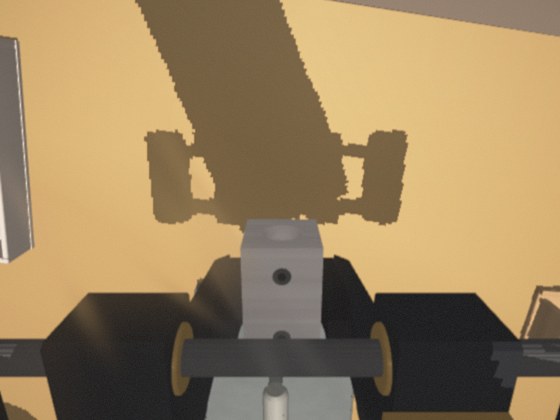

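```bash
cat > lat.py <<'E'
from h import *
def lat():
    o,E=st(); im,d=snapshot("wrist"); P=cloud("wrist",d); k=cal("wrist"); T=P-o["position"]; T=T@E   # tool coords
    print("cx",k[0][0,2])
    for r in range(384,420,5):
        m=(d[r]>0)&(abs(T[r,:,1])<.015)&(P[r,:,2]>.11)&(P[r,:,2]<.145)
        if m.sum()>4:
            c=np.where(m)[0]; print("rod row",r,c.min(),c.max(),"lat mm",(T[r,c,1].mean()*1e3).round(2),"mid mm",((T[r,c.min(),1]+T[r,c.max(),1])*500).round(2),"x",T[r,c,0].mean().round(4))
    for r in range(200,345,20):
        m=(d[r]>0)&(abs(T[r,:,1])<.022)&(T[r,:,2]<.072)&(T[r,:,2]>.03)
        if m.sum()>4:
            c=np.where(m)[0]; print("cpl row",r,c.min(),c.max(),"mid mm",((T[r,c.min(),1]+T[r,c.max(),1])*500).round(2),"x",T[r,c,0].mean().round(4),"z",np.median(T[r,c,2]).round(4))
E
python3 -c "
from lat import *
lat()"
```

```text
t 12.15 pos [0.4749 0.0162 0.1848] toolx [-0.991 -0.136  0.   ] z [ 0. -0. -1.] F [-0.5 -0.5 -0.7] w 0.0296 gf 25.0 q [ 0.36  0.5  -0.61  2.05  0.43  0.71  1.19]
cx 281.3991858824165
rod row 384 271 284 lat mm -1.81 mid mm -1.8 x -0.0536
rod row 389 267 289 lat mm -1.55 mid mm -1.54 x -0.0536
rod row 394 265 290 lat mm -1.77 mid mm -1.81 x -0.0541
rod row 399 265 290 lat mm -1.75 mid mm -1.84 x -0.0553
rod row 404 266 290 lat mm -1.53 mid mm -1.54 x -0.0579
rod row 409 266 290 lat mm -1.53 mid mm -1.56 x -0.0606
rod row 414 266 290 lat mm -1.54 mid mm -1.56 x -0.0637
rod row 419 266 290 lat mm -1.55 mid mm -1.57 x -0.0667
cpl row 220 247 316 mid mm 0.09 x 0.0248 z 0.0691
cpl row 240 242 321 mid mm 0.06 x 0.0249 z 0.0476
cpl row 260 230 333 mid mm 0.03 x 0.0176 z 0.0409
cpl row 280 224 338 mid mm -0.18 x 0.011 z 0.0411
cpl row 300 219 344 mid mm 0.07 x 0.0049 z 0.0405
cpl row 320 237 326 mid mm -0.0 x -0.0056 z 0.041
```

Emit:
carry_out(targets=[[0,0,0,0,-0.05,-0.01,1],[0,0,0,-0.4,0,0,1],[0,0,0,-0.4,0,0,1],[0,0,0,-0.1,0,0,1],[0,0,0,-0.1,0,0,1],[0,0,0,-0.1,0,0,1],[0,0,0,-0.1,0,0,1],[0,0,0,0,0,0,1]], squeeze=14)

```text
clock: 13.2
position: [0.511, 0.0195, 0.1851]
tcp_rot: [-0.068, 0.998, 0.0, 0.0]
ft_force: [0.5, -0.5, 0.0]
grip_width: 0.0299
gripper_force: 14.0
```

```bash
python3 -c "
from lat import *
lat()"
```

```text
t 13.2 pos [0.511  0.0195 0.1851] toolx [-0.991 -0.136 -0.   ] z [ 0.  0. -1.] F [ 0.5 -0.5  0. ] w 0.0299 gf 14.0 q [ 0.34  0.55 -0.59  1.96  0.44  0.76  1.2 ]
cx 281.3991858824165
rod row 384 269 294 lat mm 0.13 mid mm 0.15 x -0.0465
rod row 389 269 294 lat mm 0.13 mid mm 0.14 x -0.0495
rod row 394 269 294 lat mm 0.13 mid mm 0.13 x -0.052
rod row 399 269 293 lat mm -0.1 mid mm -0.1 x -0.0551
rod row 404 269 293 lat mm -0.1 mid mm -0.11 x -0.0578
rod row 409 269 293 lat mm -0.1 mid mm -0.12 x -0.0608
rod row 414 269 293 lat mm -0.1 mid mm -0.11 x -0.0639
rod row 419 269 293 lat mm -0.1 mid mm -0.12 x -0.067
cpl row 220 247 316 mid mm 0.11 x 0.0251 z 0.0689
cpl row 240 242 321 mid mm 0.1 x 0.025 z 0.0474
cpl row 260 230 333 mid mm 0.1 x 0.0178 z 0.0411
cpl row 280 225 338 mid mm -0.01 x 0.011 z 0.0413
cpl row 300 218 344 mid mm 0.01 x 0.005 z 0.0404
cpl row 320 237 326 mid mm 0.03 x -0.0054 z 0.0407
```

Emit:
carry_out(targets=[[0,0,0,-0.1,0,0,1],[0,0,0,-0.1,0,0,1],[0,0,0,-0.1,0,0,1],[0,0,0,-0.1,0,0,1],[0,0,0,-0.05,0,0,1],[0,0,0,0,0,0,1]])

```text
clock: 14.0
position: [0.5243, 0.0213, 0.1851]
tcp_rot: [-0.068, 0.998, 0.0, -0.0]
ft_force: [0.9, 0.6, -0.4]
grip_width: 0.0301
gripper_force: 14.0
```

Emit:
carry_out(targets=[[0,0,0,-0.05,0,0,1],[0,0,0,-0.05,0,0,1],[0,0,0,0,0,0,1]])

```text
clock: 14.38
position: [0.5273, 0.0217, 0.1851]
tcp_rot: [-0.068, 0.998, 0.0, 0.0]
ft_force: [0.4, 0.4, -0.6]
grip_width: 0.0296
gripper_force: 14.0
```

Emit:
carry_out(targets=[[0,0,0,-0.04,0,0,1],[0,0,0,-0.03,0,0,1],[0,0,0,0,0,0,1]])

```text
clock: 14.75
position: [0.5293, 0.022, 0.1851]
tcp_rot: [-0.068, 0.998, -0.0, 0.0]
ft_force: [-0.5, -0.1, -0.7]
grip_width: 0.0298
gripper_force: 14.0
```

Emit:
carry_out(targets=[[0,0,0,-0.05,0,0,1],[0,0,0,-0.05,0,0,1],[0,0,0,0,0,0,1]])

```text
clock: 15.12
position: [0.5324, 0.0224, 0.1851]
tcp_rot: [-0.068, 0.998, 0.0, 0.0]
ft_force: [0.0, -0.3, -1.0]
grip_width: 0.0299
gripper_force: 14.0
```

Emit:
carry_out(targets=[[0,0,0,-0.05,0,0,1],[0,0,0,-0.05,0,0,1],[0,0,0,0,0,0,1]])

```text
clock: 15.5
position: [0.5353, 0.0229, 0.1851]
tcp_rot: [-0.068, 0.998, 0.0, 0.0]
ft_force: [-0.2, -0.1, -0.3]
grip_width: 0.03
gripper_force: 14.0
```

```bash
python3 - <<'E'
from lat import *
lat()
im,d=snapshot("side"); P=cloud("side",d); q=box(P,.5,.8,-.1,.15,.010,.026); print(cv2.minAreaRect(q[:,:2].astype(np.float32)))
E
```

```text
t 15.5 pos [0.5353 0.0229 0.1851] toolx [-0.991 -0.136 -0.   ] z [ 0.  0. -1.] F [-0.2 -0.1 -0.3] w 0.03 gf 14.0 q [ 0.32  0.58 -0.59  1.9   0.44  0.79  1.2 ]
cx 281.3991858824165
rod row 384 269 294 lat mm 0.11 mid mm 0.14 x -0.0467
rod row 389 269 294 lat mm 0.1 mid mm 0.14 x -0.0494
rod row 394 269 294 lat mm 0.1 mid mm 0.13 x -0.0522
rod row 399 269 293 lat mm -0.13 mid mm -0.16 x -0.055
rod row 404 269 293 lat mm -0.04 mid mm -0.15 x -0.058
rod row 409 269 293 lat mm -0.13 mid mm -0.16 x -0.061
rod row 414 269 293 lat mm -0.13 mid mm -0.15 x -0.0638
rod row 419 269 293 lat mm -0.13 mid mm -0.14 x -0.0669
cpl row 220 247 316 mid mm 0.11 x 0.025 z 0.0689
cpl row 240 242 321 mid mm 0.06 x 0.025 z 0.0474
cpl row 260 231 332 mid mm 0.06 x 0.0178 z 0.0411
cpl row 280 225 338 mid mm 0.08 x 0.0111 z 0.0412
cpl row 300 219 344 mid mm 0.03 x 0.0049 z 0.0407
cpl row 320 237 326 mid mm 0.12 x -0.0056 z 0.0409
((0.6412311792373657, 0.0378117673099041), (0.20008370280265808, 0.13509804010391235), 7.641767501831055)
```

No resistance past the web depth and no slip in the grip, so this one is bored through. I'll push on until the rod reaches its far face.

Emit:
carry_out(targets=[[0,0,0,-0.1,0,0,1],[0,0,0,-0.1,0,0,1],[0,0,0,-0.1,0,0,1],[0,0,0,-0.1,0,0,1],[0,0,0,-0.1,0,0,1],[0,0,0,-0.05,0,0,1],[0,0,0,0,0,0,1],[0,0,0,0,0,0,1]])

```text
clock: 16.6
position: [0.5514, 0.025, 0.1851]
tcp_rot: [-0.068, 0.998, -0.0, -0.0]
ft_force: [0.0, 0.6, -1.7]
grip_width: 0.0301
gripper_force: 14.0
```

```bash
python3 - <<'E'
from lat import *
lat()
im,d=snapshot("wrist"); cv2.imwrite("pics/w4.png",cv2.resize(im[200:300,220:340,::-1],None,fx=4,fy=4))
E
```

```text
t 16.6 pos [0.5514 0.025  0.1851] toolx [-0.991 -0.136  0.   ] z [-0. -0. -1.] F [ 0.   0.6 -1.7] w 0.0301 gf 14.0 q [ 0.31  0.6  -0.58  1.86  0.45  0.81  1.2 ]
cx 281.3991858824165
rod row 384 269 294 lat mm 0.1 mid mm 0.11 x -0.0467
rod row 389 269 294 lat mm 0.1 mid mm 0.14 x -0.0495
rod row 394 269 294 lat mm 0.1 mid mm 0.15 x -0.0526
rod row 399 269 293 lat mm -0.13 mid mm -0.14 x -0.0551
rod row 404 269 293 lat mm -0.13 mid mm -0.14 x -0.0583
rod row 409 269 293 lat mm -0.14 mid mm -0.2 x -0.061
rod row 414 269 293 lat mm -0.13 mid mm -0.15 x -0.064
rod row 419 269 293 lat mm -0.13 mid mm -0.14 x -0.0668
cpl row 220 247 316 mid mm 0.04 x 0.0249 z 0.069
cpl row 240 242 321 mid mm 0.14 x 0.0248 z 0.0474
cpl row 260 231 332 mid mm 0.09 x 0.0177 z 0.041
cpl row 280 225 339 mid mm 0.08 x 0.0109 z 0.0413
cpl row 300 219 344 mid mm 0.19 x 0.0048 z 0.0406
cpl row 320 237 326 mid mm -0.07 x -0.0057 z 0.0409
```

View pics/w4.png

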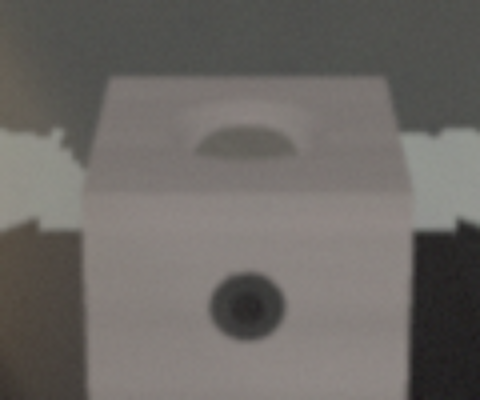

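The crop shows the rod's end in the far bore mouth at (245,140), right at the far face. I'll withdraw and set it in the tray.

Emit:
carry_out(targets=[[0,0,0,0.3,0,0,1],[0,0,0,0.5,0,0,1],[0,0,0,0.6,0,0,1],[0,0,0,0.6,0,0,1],[0,0,0,0.67,0,0,1],[0,0,0,0.5,-1,0,1],[0,0,0,0.67,-1,0,1],[0,0,0,0,-1,0,1],[0,0,0,0,-1,0,1],[0,0,0,0,-1,0,1],[0,0,0,0,-1,0,1],[0,0,0,0,-1,0,1],[0,0,0,0,-1,0.5,1],[0,0,0,0,0,1,1],[0,0,0,0,0,0.8,1],[0,0,0,0,0,0,1]], squeeze=20)

```text
clock: 18.7
position: [0.4684, -0.2278, 0.1149]
tcp_rot: [-0.068, 0.998, 0.001, -0.002]
ft_force: [1.2, -0.1, 0.3]
grip_width: 0.0298
gripper_force: 20.0
```

```bash
python3 - <<'E'
from h import *
o,E=st()
for c in ["scene","side"]:
    im,d=snapshot(c); P=cloud(c,d); cv2.imwrite(f"pics/t_{c}.png",im[...,::-1])
    for f in trace(c,"tray")[:1]:
        q=P[f["region"]]; q=q[(q[:,2]<.04)&(q[:,2]>-.01)]; print(c,f["p"],np.percentile(q,[2,98],0).round(3),cv2.minAreaRect(q[q[:,2]>.022][:,:2].astype(np.float32)))
    for f in place_of(c,"tray")[:1]: print(w(c,f["point"],z=0))
E
```

```text
t 18.7 pos [ 0.4684 -0.2278  0.1149] toolx [-0.991 -0.136  0.003] z [-0.003  0.001 -1.   ] F [ 1.2 -0.1  0.3] w 0.0298 gf 20.0 q [ 0.75  0.67 -0.49  1.96  0.51  0.64  1.63]
scene 0.81 [[ 0.397 -0.296  0.   ]
 [ 0.544 -0.166  0.032]] ((0.46950677037239075, -0.23152436316013336), (0.13452357053756714, 0.15234492719173431), 89.77181243896484)
[ 0.46324042 -0.23955456  0.        ]
side 0.55 [[ 0.393 -0.298  0.001]
 [ 0.536 -0.166  0.032]] ((0.4644595980644226, -0.23264175653457642), (0.14870423078536987, 0.13842958211898804), 0.20434588193893433)
[ 4.65301036e-01 -2.21193570e-01 -1.11022302e-16]
```

Emit:
carry_out(targets=[[0,0,0,0,0,0.8,1],[0,0,0,0,0,0.4,1],[0,0,0,0,0,0.13,1],[0,0,0,0,0,0.02,1],[0,0,0,0,0,0,-0.05],[0,0,0,0,0,0,-0.05],[0,0,0,0,0,0,-0.05],[0,0,0,0,0,-0.5,-0.05],[0,0,0,0,0,-1,-0.05],[0,0,1,0,0,-1,-0.3],[0,0,1,0,0,-1,-1],[0,0,1,0,0,-0.7,-1],[0,0,1,0,0,-0.7,-1],[0,0,1,0,0,-0.7,-1],[0,0,1,0,0,0,-1],[0,0,1,0,0,0,-1],[0,0,1,0,0,0,-1],[0,0,1,0,0,0,-1],[0,0,0.4,0,0,0,-1]])

```text
clock: 21.38
position: [0.4701, -0.228, 0.2447]
tcp_rot: [0.684, 0.729, 0.0, 0.0]
ft_force: [0.7, -0.4, 0.4]
grip_width: 0.0878
gripper_force: 0.0
```

```bash
python3 - <<'E'
from h import *
o,E=st()
im,d=snapshot("wrist"); P=cloud("wrist",d); cv2.imwrite("pics/t_wrist.png",im[...,::-1])
q=box(P,.40,.535,-.29,-.175,.028,.042); print(len(q),np.median(q,0) if len(q) else 0)
for c in ["scene","side"]:
    im,d=snapshot(c)
    for f in place_of(c,"coupler_1_center")[:3]: print(c,round(f["p"],2),w(c,f["point"],z=.02).round(3))
E
```

```text
t 21.38 pos [ 0.4701 -0.228   0.2447] toolx [-0.064  0.998  0.   ] z [ 0.001  0.    -1.   ] F [ 0.7 -0.4  0.4] w 0.0878 gf 0.0 q [ 0.54  0.41 -0.22  1.92  0.12  0.83  0.32]
2230 [ 0.47080223 -0.22693922  0.03283913]
scene 0.46 [ 0.469 -0.222  0.02 ]
side 0.68 [ 0.483 -0.224  0.02 ]
```

The first coupler is in the tray. Going to the rack for the second.

Emit:
carry_out(targets=[[0,0,0,1,0,0,-1],[0,0,0,1,0,0,-1],[0,0,0,1,0,0,-1],[0,0,0,1,0,0,-1],[0,0,0,1,0,0,-1],[0,0,0,1,0,0,-1],[0,0,0,1,0,0,-1],[0,0,0,1,0,0,-1],[0,0,0,1,0,0,-1],[0,0,0,1,0,0,-1],[0,0,0,1,0.5,0,-1],[0,0,0,1,0.7,0,-1],[0,0,0,1,0.7,0,-1],[0,0,0,1,0.7,0,-1],[0,0,0,1,0.6,0,-1],[0,0,0,1,0.5,0,-1],[0,0,0,1,0,0.6,-1],[0,0,0,0,0,0,-1],[0,0,0,0,0,0,-1]], squeeze=25)

```text
clock: 24.0
position: [0.5472, 0.2869, 0.2258]
tcp_rot: [0.683, 0.73, -0.0, 0.0]
ft_force: [-1.0, -0.4, 0.4]
grip_width: 0.0883
gripper_force: 0.0
```

```bash
python3 - <<'E'
from h import *
o,E=st()
im,d=snapshot("wrist"); P=cloud("wrist",d)
for f in trace("wrist","coupler_1_center")[:2]:
    q=P[f["region"]]; q=q[(q[:,2]>.0345)&(q[:,2]<.042)]
    if len(q):
        r=cv2.minAreaRect(q[:,:2].astype(np.float32)); print(f["p"],len(q),r,"tool move units",((np.r_[r[0],0]-o["position"])@E/.03).round(3))
E
```

```text
t 24.0 pos [0.5472 0.2869 0.2258] toolx [-0.066  0.998 -0.001] z [-0.    -0.001 -1.   ] F [-1.  -0.4  0.4] w 0.0883 gf 0.0 q [-0.31  0.6  -0.34  1.67  0.24  0.91 -0.68]
```

```bash
python3 - <<'E'
from h import *
o,E=st()
im,d=snapshot("wrist"); P=cloud("wrist",d)
q=box(P,.5,.6,.28,.318,.0345,.042); r=cv2.minAreaRect(q[:,:2].astype(np.float32)); print(len(q),r,np.percentile(q,[1,99],0),"move",((np.r_[r[0],0]-o["position"])@E/.03).round(3))
for f in place_of("wrist","coupler_1_center")[:2]: print(f["p"],w("wrist",f["point"],z=.021))
E
```

```text
t 24.1 pos [0.5476 0.2864 0.2262] toolx [-0.065  0.998 -0.001] z [ 0.001 -0.001 -1.   ] F [ 0.2  0.8 -0.5] w 0.088 gf 0.0 q [-0.31  0.59 -0.34  1.67  0.24  0.91 -0.68]
1977 ((0.5473846197128296, 0.2991028130054474), (0.035470228642225266, 0.05192287638783455), 87.5008773803711) [[0.52272392 0.28414555 0.03451603]
 [0.57181234 0.31500884 0.03668232]] move [0.428 0.014 7.539]
```

Emit:
carry_out(targets=[[0,0,0,0.44,0,1,-1],[0,0,0,0,0,1,-1],[0,0,0,0,0,1,-1],[0,0,0,0,0,1,-1],[0,0,0,0,0,0.6,-1],[0,0,0,0,0,0.38,-1],[0,0,0,0,0,0,-1],[0,0,0,0,0,0,1],[0,0,0,0,0,0,1],[0,0,0,0,0,0,1],[0,0,0,0,0,0,1],[0,0,0,0,0,0,1]], squeeze=25)

```text
clock: 25.7
position: [0.5462, 0.3011, 0.0765]
tcp_rot: [0.683, 0.73, 0.0, 0.0]
ft_force: [0.2, -0.8, 1.4]
grip_width: 0.0498
gripper_force: 25.0
```

Emit:
carry_out(targets=[[0,0,0,0,0,-0.5,1],[0,0,0,0,0,-1,1],[0,0,0,0,0,-0.5,1],[0,0,0,-0.94,-0.71,0,1],[0,0,0,-0.94,-0.71,0,1],[0,0,0,-0.94,-0.71,0,1],[0,0,0,-0.94,-0.71,0,1],[0,0,0,-0.94,-0.71,0,1],[0,0,-0.4,0,0,0.5,1],[0,0,0,0,0,1,1],[0,0,0,0,0,0.4,1],[0,0,0,0,0,0.2,1],[0,0,0,0,0,0.08,1],[0,0,0,0,0,0,1],[0,0,0,0,0,0.01,1]])

```text
clock: 27.58
position: [0.4495, 0.1534, 0.071]
tcp_rot: [0.657, 0.754, 0.0, 0.0]
ft_force: [0.8, -0.1, 0.1]
grip_width: 0.0497
gripper_force: 25.0
```

Emit:
carry_out(targets=[[0,0,0,0,0,0,-1],[0,0,0,0,0,0,-1],[0,0,0,0,0,0,-1],[0,0,0,0,0,-1,-1],[0,0,-1,0,0,-1,-1],[0,0,-1,0,0,0,-1],[0,0,-1,0,0,0,-1],[0,0,-1,0,0,0,-1],[0,0,-1,0,0,0,-1],[0,0,-1,0,0,0,-1],[0,0,-1,0,0,0,-1],[0,0,-1,0,0,0,-1],[0,0,-1,0,0,0,-1],[0,0,0,0,0,0,-1],[0,0,0,0,0,0,-1]])

```text
clock: 29.45
position: [0.4491, 0.1532, 0.1305]
tcp_rot: [-0.066, 0.998, -0.0, -0.0]
ft_force: [0.0, -0.2, 0.1]
grip_width: 0.0882
gripper_force: 0.0
```

```bash
python3 - <<'E'
from h import *
o,E=st()
im,d=snapshot("wrist"); P=cloud("wrist",d)
q=box(P,.4,.5,.1,.2,.024,.036); print(len(q),np.median(q[:,2]) if len(q) else 0,cv2.minAreaRect(q[:,:2].astype(np.float32)))
E
```

```text
t 29.45 pos [0.4491 0.1532 0.1305] toolx [-0.991 -0.132  0.   ] z [-0. -0. -1.] F [ 0.  -0.2  0.1] w 0.0882 gf 0.0 q [ 0.15  0.65 -0.72  2.07  0.69  0.68  0.67]
4945 0.02908011247213087 ((0.44936317205429077, 0.1514439582824707), (0.05068058893084526, 0.030030280351638794), 7.9802565574646)
```

Emit:
carry_out(targets=[[0,0,0,0,0,1,-1],[0,0,0,0,0,0.7,-1],[0,0,0,0,0,0.31,-1],[0,0,0,0,0,0,-1],[0,0,0,0,0,0,1],[0,0,0,0,0,0,1],[0,0,0,0,0,0,1],[0,0,0,0,0,0,1],[0,0,0,0,0,0,1],[0,0,0,0,0,0,1],[0,0,0,0,0,-0.83,1],[0,0,0,0,0,-1,1],[0,0,0,0,-0.68,-1,1],[0,0,0,0,-1,-1,1],[0,0,0,0,-1,0,1],[0,0,0,-0.25,-1,0,1],[0,0,0,0,-1,0,1],[0,0,0,0,0,0,1],[0,0,0,0,0,0,1],[0,0,0,0,0,0,1]], squeeze=25)

```text
clock: 32.0
position: [0.4754, 0.0164, 0.1852]
tcp_rot: [-0.069, 0.998, 0.0, 0.0]
ft_force: [0.2, 0.2, -1.3]
grip_width: 0.0297
gripper_force: 25.0
```

```bash
python3 -c "
from lat import *
lat()"
```

```text
t 32.0 pos [0.4754 0.0164 0.1852] toolx [-0.99  -0.138 -0.   ] z [ 0.  0. -1.] F [ 0.2  0.2 -1.3] w 0.0297 gf 25.0 q [ 0.51  0.56 -0.81  2.04  0.58  0.78  1.06]
cx 281.3991858824165
rod row 384 269 286 lat mm -1.84 mid mm -1.84 x -0.0531
rod row 389 265 289 lat mm -2.05 mid mm -2.07 x -0.0532
rod row 394 265 289 lat mm -1.83 mid mm -2.03 x -0.0537
rod row 399 265 289 lat mm -2.01 mid mm -2.06 x -0.0554
rod row 404 265 289 lat mm -2.03 mid mm -2.08 x -0.0582
rod row 409 265 289 lat mm -2.03 mid mm -2.09 x -0.0611
rod row 414 265 289 lat mm -2.05 mid mm -2.13 x -0.064
rod row 419 265 289 lat mm -2.27 mid mm -2.12 x -0.0671
cpl row 220 247 316 mid mm -0.01 x 0.0248 z 0.0691
cpl row 240 242 321 mid mm -0.05 x 0.0249 z 0.0475
cpl row 260 230 333 mid mm 0.0 x 0.0175 z 0.0414
cpl row 280 224 338 mid mm -0.16 x 0.0107 z 0.0416
cpl row 300 219 344 mid mm 0.01 x 0.0046 z 0.0409
cpl row 320 237 326 mid mm 0.02 x -0.0058 z 0.0412
```

Emit:
carry_out(targets=[[0,0,0,0,-0.068,0,1],[0,0,0,-0.4,0,0,1],[0,0,0,-0.4,0,0,1],[0,0,0,-0.1,0,0,1],[0,0,0,-0.1,0,0,1],[0,0,0,-0.1,0,0,1],[0,0,0,-0.1,0,0,1],[0,0,0,0,0,0,1]], squeeze=14)

```text
clock: 33.05
position: [0.5118, 0.0183, 0.1852]
tcp_rot: [-0.068, 0.998, 0.0, 0.0]
ft_force: [0.8, 1.4, -1.6]
grip_width: 0.03
gripper_force: 14.0
```

Emit:
carry_out(targets=[[0,0,0,-0.1,0,0,1],[0,0,0,-0.1,0,0,1],[0,0,0,-0.1,0,0,1],[0,0,0,-0.1,0,0,1],[0,0,0,0,0,0,1]])

```text
clock: 33.67
position: [0.5238, 0.0199, 0.1852]
tcp_rot: [-0.068, 0.998, 0.0, 0.0]
ft_force: [-0.8, 2.0, -1.7]
grip_width: 0.0301
gripper_force: 14.0
```

Emit:
carry_out(targets=[[0,0,0,-0.04,0,0,1],[0,0,0,-0.04,0,0,1],[0,0,0,0,0,0,1]])

```text
clock: 34.05
position: [0.5258, 0.0202, 0.1851]
tcp_rot: [-0.068, 0.998, 0.0, -0.0]
ft_force: [-2.1, 2.8, -1.4]
grip_width: 0.0296
gripper_force: 14.0
```

Emit:
carry_out(targets=[[0,0,0,-0.03,0,0,1],[0,0,0,0,0,0,1]])

```text
clock: 34.3
position: [0.5266, 0.0203, 0.1851]
tcp_rot: [-0.068, 0.998, 0.0, -0.0]
ft_force: [-2.6, 3.4, -0.4]
grip_width: 0.0299
gripper_force: 14.0
```

Emit:
carry_out(targets=[[0,0,0,0,0.04,0,1],[0,0,0,0,0,0,1]])

```text
clock: 34.55
position: [0.5268, 0.0206, 0.1851]
tcp_rot: [-0.068, 0.998, -0.001, 0.0]
ft_force: [-1.5, -0.6, -1.5]
grip_width: 0.0299
gripper_force: 14.0
```

Emit:
carry_out(targets=[[0,0,0,-0.03,0,0,1],[0,0,0,0,0,0,1]])

```text
clock: 34.8
position: [0.5269, 0.0207, 0.185]
tcp_rot: [-0.068, 0.998, -0.001, -0.001]
ft_force: [-4.6, -2.3, 2.0]
grip_width: 0.0298
gripper_force: 14.0
```

```bash
python3 - <<'E'
from lat import *
lat()
im,d=snapshot("side"); P=cloud("side",d); q=box(P,.5,.8,-.1,.15,.010,.026); print(cv2.minAreaRect(q[:,:2].astype(np.float32)))
E
```

```text
t 34.8 pos [0.5269 0.0207 0.185 ] toolx [-0.991 -0.135  0.002] z [-0.002 -0.002 -1.   ] F [-4.6 -2.3  2. ] w 0.0298 gf 14.0 q [ 0.47  0.63 -0.78  1.92  0.59  0.84  1.08]
cx 281.3991858824165
rod row 384 271 296 lat mm 1.25 mid mm 1.03 x -0.0465
rod row 389 271 296 lat mm 1.01 mid mm 1.02 x -0.0492
rod row 394 271 296 lat mm 1.02 mid mm 1.06 x -0.0522
rod row 399 271 296 lat mm 1.02 mid mm 1.04 x -0.0552
rod row 404 271 296 lat mm 1.03 mid mm 1.08 x -0.0579
rod row 409 271 296 lat mm 1.04 mid mm 1.06 x -0.0609
rod row 414 271 296 lat mm 1.04 mid mm 1.09 x -0.0642
rod row 419 272 296 lat mm 1.29 mid mm 1.35 x -0.0669
cpl row 220 247 316 mid mm 0.12 x 0.0249 z 0.0689
cpl row 240 242 321 mid mm 0.06 x 0.0249 z 0.0474
cpl row 260 230 332 mid mm -0.11 x 0.0175 z 0.0414
cpl row 280 225 338 mid mm 0.05 x 0.0108 z 0.0414
cpl row 300 218 344 mid mm -0.04 x 0.0048 z 0.0407
cpl row 320 237 326 mid mm 0.05 x -0.0058 z 0.0411
((0.6409104466438293, 0.03902655839920044), (0.20012108981609344, 0.13414600491523743), 7.91431188583374)
```

Emit:
carry_out(targets=[[0,0,0,0,0.03,0,1],[0,0,0,0,0,0,1],[0,0,0,0,0,0,1]])

```text
clock: 35.28
position: [0.5268, 0.0213, 0.1848]
tcp_rot: [-0.068, 0.998, -0.001, -0.001]
ft_force: [-4.0, -2.6, -0.2]
grip_width: 0.0299
gripper_force: 14.0
```

Emit:
carry_out(targets=[[0,0,0,-0.04,0,0,1],[0,0,0,0,0,0,1],[0,0,0,0,0,0,1]])

```text
clock: 35.65
position: [0.527, 0.0213, 0.1847]
tcp_rot: [-0.068, 0.998, -0.001, -0.002]
ft_force: [-7.5, -3.4, 4.1]
grip_width: 0.0296
gripper_force: 14.0
```

```bash
python3 - <<'E'
from lat import *
lat()
im,d=snapshot("wrist"); cv2.imwrite("pics/w5.png",cv2.resize(im[200:300,220:340,::-1],None,fx=4,fy=4))
E
```

```text
t 35.65 pos [0.527  0.0213 0.1847] toolx [-0.991 -0.135  0.004] z [-0.004 -0.003 -1.   ] F [-7.5 -3.4  4.1] w 0.0296 gf 14.0 q [ 0.46  0.63 -0.78  1.91  0.59  0.84  1.08]
cx 281.3991858824165
rod row 384 270 295 lat mm 0.58 mid mm 0.64 x -0.046
rod row 389 270 295 lat mm 0.59 mid mm 0.63 x -0.049
rod row 394 270 295 lat mm 0.59 mid mm 0.62 x -0.0518
rod row 399 270 295 lat mm 0.59 mid mm 0.63 x -0.0546
rod row 404 270 295 lat mm 0.6 mid mm 0.65 x -0.0575
rod row 409 270 294 lat mm 0.36 mid mm 0.35 x -0.0602
rod row 414 270 294 lat mm 0.37 mid mm 0.36 x -0.0632
rod row 419 270 294 lat mm 0.37 mid mm 0.34 x -0.0661
cpl row 220 247 316 mid mm 0.16 x 0.0249 z 0.0687
cpl row 240 242 321 mid mm 0.16 x 0.0249 z 0.0473
cpl row 260 230 332 mid mm 0.04 x 0.0175 z 0.0413
cpl row 280 225 338 mid mm 0.22 x 0.0109 z 0.0413
cpl row 300 218 344 mid mm -0.09 x 0.0047 z 0.0409
cpl row 320 237 326 mid mm 0.11 x -0.0058 z 0.0411
```

View pics/w5.png

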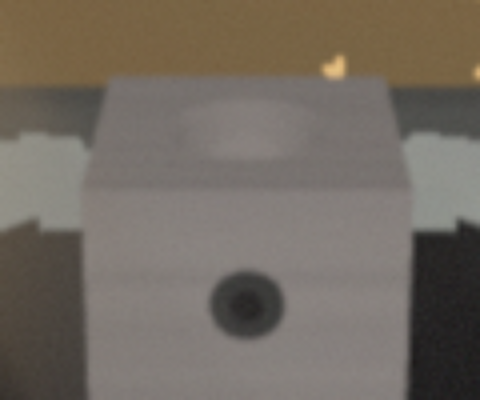

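It stops dead at web depth: the rod end isn't visible in the far mouth, and the force rises without advance. This one goes to the tub.

Emit:
carry_out(targets=[[0,0,0,0.3,0,0,1],[0,0,0,0.5,0,0,1],[0,0,0,0.6,0,0,1],[0,0,0,0.6,0,0,1],[0,0,0,0.67,0,0,1],[0,0,0,0,-1,0,1],[0,0,0,0,-1,0,1],[0,0,0,0,-1,0,1],[0,0,0,0,-1,0,1],[0,0,0,0,-1,0,1],[0,0,0,0,-1,0,1],[0,0,0,0,-1,0,1],[0,0,0,0,-1,0,1],[0,0,0,-0.87,-1,0,1],[0,0,0,-0.87,-1,0,1],[0,0,0,-0.87,-1,0,1],[0,0,0,-0.86,-0.3,0,1],[0,0,0,0,0,0.8,1],[0,0,0,0,0,0,1],[0,0,0,0,0,0,1]], squeeze=20)

```text
clock: 38.25
position: [0.5972, -0.3097, 0.1608]
tcp_rot: [-0.068, 0.998, 0.0, -0.001]
ft_force: [0.9, -1.1, -0.9]
grip_width: 0.0299
gripper_force: 20.0
```

```bash
python3 - <<'E'
from h import *
o,E=st()
for c in ["wrist","scene","side"]:
    im,d=snapshot(c); P=cloud(c,d); q=box(P,.5,.7,-.4,-.22,.044,.054)
    if c=="wrist": cv2.imwrite("pics/w6.png",im[...,::-1])
    if len(q)>50: print(c,len(q),np.percentile(q,[1,99],0).round(3),cv2.minEnclosingCircle(q[:,:2].astype(np.float32)))
E
```

```text
t 38.25 pos [ 0.5972 -0.3097  0.1608] toolx [-0.991 -0.136  0.001] z [-0.001  0.    -1.   ] F [ 0.9 -1.1 -0.9] w 0.0299 gf 20.0 q [ 0.86  0.85 -0.7   1.53  0.62  0.99  1.68]
wrist 4154 [[ 0.537 -0.374  0.044]
 [ 0.64  -0.249  0.051]] ((0.5997022986412048, -0.31144970655441284), 0.06400886178016663)
scene 167 [[ 0.54  -0.37   0.044]
 [ 0.665 -0.246  0.053]] ((0.6020300984382629, -0.30880483984947205), 0.06484678387641907)
side 164 [[ 0.536 -0.367  0.044]
 [ 0.659 -0.247  0.054]] ((0.5974195003509521, -0.3114856481552124), 0.06770363450050354)
```

View pics/w6.png

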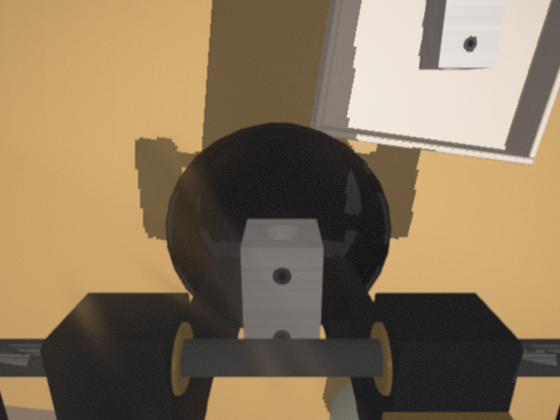

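The view shows the coupler centred over the tub and the first one lying in the tray (35,470). Lowering.

Emit:
carry_out(targets=[[0,0,0,-0.08,0,0.8,1],[0,0,0,0,0,0.8,1],[0,0,0,0,0,0.7,1],[0,0,0,0,0,0.3,1],[0,0,0,0,0,0.18,1],[0,0,0,0,0,0,1]])

```text
clock: 39.15
position: [0.6009, -0.3097, 0.0778]
tcp_rot: [-0.068, 0.998, 0.0, 0.0]
ft_force: [0.1, 0.7, -0.2]
grip_width: 0.0298
gripper_force: 20.0
```

Emit:
carry_out(targets=[[0,0,0,0,0,0,-0.05],[0,0,0,0,0,0,-0.05],[0,0,0,0,0,0,-0.05],[0,0,0,0,0,-0.5,-0.05],[0,0,0,0,0,-1,-0.05],[0,0,0,0,0,-1,-0.05],[0,0,0,0,0,-1,-0.05],[0,0,0,0,0,-1,-0.05],[0,0,0,0,0,0,-0.05],[0,0,0,0,0,0,-0.05]])

```text
clock: 40.4
position: [0.6003, -0.3098, 0.2124]
tcp_rot: [-0.068, 0.998, -0.0, -0.0]
ft_force: [-0.5, -0.6, -0.5]
grip_width: 0.0463
gripper_force: 0.0
```

```bash
python3 - <<'E'
from h import *
o,E=st()
im,d=snapshot("wrist"); P=cloud("wrist",d); cv2.imwrite("pics/w7.png",im[...,::-1])
for n,b in [("tub",(.56,.64,-.35,-.27,.028,.043)),("tray",(.41,.53,-.285,-.18,.028,.042))]:
    q=box(P,*b); print(n,len(q),np.median(q,0).round(3) if len(q) else 0)
im,d=snapshot("side"); P=cloud("side",d); q=box(P,.5,.8,-.1,.15,.010,.026); print(cv2.minAreaRect(q[:,:2].astype(np.float32)))
E
```

```text
t 40.4 pos [ 0.6003 -0.3098  0.2124] toolx [-0.991 -0.136  0.001] z [-0.001 -0.    -1.   ] F [-0.5 -0.6 -0.5] w 0.0463 gf 0.0 q [ 0.87  0.8  -0.74  1.5   0.58  1.07  1.71]
tub 2719 [ 0.599 -0.31   0.033]
tray 3210 [ 0.475 -0.228  0.032]
((0.6412304639816284, 0.038725703954696655), (0.19995346665382385, 0.13533776998519897), 7.295211315155029)
```

Both couplers lie in their proper places, and the stand has not moved.

```bash
python3 -c "
from workcell import *
print(close_job())"
```

```text
the job is handed in; nothing more can be done
None
```

The job is handed in at about 40 s: the through-bored coupler lies in the tray, the one that stopped half-way lies in the tub, and the stand has not measurably moved; the bystanders were not re-measured, and no verdict came back.

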